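Let a back box go from the bench bar clamp

ROBOT

A 7-joint arm with a two-finger parallel gripper is mounted at the origin on the work surface. World frame = base frame: x ahead of the robot, y to its left, z up, the work surface at z = 0. Lengths are in m, angles in rad, forces in N, time in s.
With the tool pointing down it reaches from about 0.425 to 0.925 m from the base axis. Payload 6.8 kg.
Tool frame: the origin (TCP) lies midway between the tips of the shut fingers; the grasp point (between the pads) lies r.tcp_to_grasp behind it (r.tcp_to_grasp is the distance from the TCP to the grasp point, in m); x points along the fingers, y is the direction in which the jaws open and shut, and the axes are right-handed (so a half turn about x gives the same grasp; the last joint's range is limited). The gripper opens to 85 mm and grips with 20 to 120 N. Pads are 22 mm wide; open, the fingers measure 114 mm over their backs; the gripper's body (76 mm by 85 mm) begins 54 mm behind the grasp point. The pads swing forward as they close: fully open they stand 13 mm farther back than shut.
Start: joints at [-1.298, 0.477, 0.022, 1.555, -0.011, 1.109, -0.083], TCP at [0.251, 0.627, 0.196] pointing down, gripper open.
Joint ranges: [-2.96, 2.96], [-0.34, 2.1], [-1.41, 1.46], [0.24, 2.44], [-1.37, 4.51], [0.17, 1.92], [-2.96, 2.96]. Speed limits (rad/s): [2.39, 2.39, 3.14, 3.14, 3.14, 3.14, 3.14].

INTERFACE

Orientations are given as a rotation vector (axis times angle).
In Python, from bench import r, grab_frame, search_frame, cut_out, pinpoint gives the robot as it stands. The module is installed in compiled form; this text tells all that it offers.
- The arm moves only by the tool apply_moves, never from a script. Its argument "commands" is a list of rows, each a list of 7 numbers: the finger opening in mm, from 0 to 85.4, then the shift along the tool's x, y, z in mm, then the turn, a rotation vector about the tool's x, y, z in rad. A call has 1 to 20 rows; each row is the pose to reach, as a shift and turn from the pose commanded when the call began, along the tool's axes at that moment; what a row does not reach only later rows make up. A row lasts 1/10 s, in which the tool goes at most 50 mm and 8.59 degrees, less where a joint would pass 70% of its speed; a pose out of reach is approached as far as the arm can. A call with a gripper value outside its range is refused whole. The fingers move at their own pace and stop on an object; "force" is the grip in N (left out, the last holds). Time passes only in rows, so rows that repeat a pose let the fingers close. It gives the time, the measured TCP pose, the force and the opening at its end, in the units of the state.
- r.get_obs(): the state, without advancing time (a new reading comes with each control period).
- grab_frame(name): name is "scene" or "top"; returns a dict with "pixels" (480x640x3 uint8, red, green, blue), "mtx" (3x3 intrinsics, pixels), "position" and "rotation" of the camera in the world. Camera axes: x right, y down, z forward; pixel columns grow to the right and rows downward; lengths in m; the calibration is good to about 2 mm. A picture is of the moment at which its call begins. There is no depth.
- r.hand_in(): hands the job in, once; it reports no verdict.
Trained networks look in the newest picture that a camera, given by its name, has taken for a name from the list of things; names that differ only in an ending like _2 or _b are one class to them, and where a whole thing is asked for, a point or a joint stands for the part that bears it (a point fixed in the world has none). Each returns a list of dicts, best first, with "confidence" (0 to 1); they miss things now and then, are a little off and sometimes report something else, mostly with a low value. They report only what shows in the picture. A call takes as long as a camera call.
- search_frame(label, camera): "point" ([column, row] as shares, 0 to 1, of the picture: columns of its width, rows of its height, amid what is visible of it).
- cut_out(label, camera): "pixels" (480x640 bool, what is visible of it) and "point" ([column, row] as shares, 0 to 1, of the picture: columns of its width, rows of its height, amid what is visible of it).
- pinpoint(label, camera): "point" ([column, row] as shares, 0 to 1, of the picture: columns of its width, rows of its height: a listed point, or the origin of a listed thing).
The state is a dict: "clock": time; "joints": joint angles; "qvel": joint speeds; "tau": joint torques, N m; "tcp_pos": TCP position; "orientation": TCP orientation; "contact_force": force on the tool from outside, world axes, zero at the start; "moment": the same for the moment, N m; "grip_width": finger opening in m.
Only numpy, scipy, OpenCV 4.12 (cv2) and the standard library are available. Lean on these libraries where they do the work, as an engineer would, in place of code of your own. Each camera call takes 0.05 s, during which the arm holds its last target.

TASK

The white back box in the blue bench clamp is finished, so open the clamp: press the orange release on the sliding jaw down with the fingertips and, keeping it down, push the jaw back along its toothed bar until it meets the black stop collar. Then take the fingers away so that the release springs up again. Only press and push the jaw: leave the box lying on its rests between the jaws, and do not pick up or shift anything else on the bench.

Things in the scene. Friction and masses are not known exactly. Their poses are not given: they have to be found in the camera images.
- clamp: Bench bar clamp, fixed to the bench, turned up to 30 degrees either way: a brown board 190 x 420 x 18 mm (x, y, z) with a steel bar along its y axis, 24 mm wide, top at 41 mm, saw teeth to 47 mm. Origin: on the bench under the bar's centre line. Fixed blue head at its +y end (face at y = 178 mm, top 90 mm above the bench); tail block 60 mm wide, 46 mm high, at y = -176 to -200 mm.
- jaw: Blue sliding jaw, 120 mm long, moves only along the clamp's y axis (axes parallel). Origin: at bench height under its clamping face, which faces +y and touches the box at first. In its frame: face plate 58 mm wide, y = 0 to -14 mm, top 90 mm above the bench; then a well open above and to both sides, y = -14 to -62 mm, with the release pad at its bottom; then the horn; heel at y = -120 mm.
- horn_face (a point): Middle of the horn's flat upright front face (jaw frame y = -62 mm, 80 mm above the bench), 44 mm wide, from 66 to 94 mm high. A finger standing in the well and moving towards -y bears on it and pushes the jaw back (about 3 N while the release is down). With the release up the pawl holds in the teeth: the jaw goes back 2 mm at most, however hard it is pushed.
- release (a joint): Angle of the release rocker on the jaw, rad: 0 = up (pawl in the teeth), from about 0.16 the pawl is clear, 0.24 = fully down on its stop. Springs back when let go, then rests at 0 to 0.15 (pawl in or on a tooth). Pivot: in the jaw's frame at y = -82 mm, 49 mm above the bench. About 5 N on the middle of the pad holds it down, up to 10 N at the pad's rear edge.
- release_pad (a point): Middle of the orange release pad's top, moving with it: jaw frame y = -47 mm, 73 mm above the bench when up. Pad 36 mm wide, 31 mm long along the bar. Up, it slopes by 0.22 rad: rear edge (at the horn) 70 mm high, free end (16 mm behind the face plate) 76 mm. Pressed to 0.22 rad it is level, 65 mm high.
- jaw_heel (a point): Middle of the jaw's rear end face (the face that meets the stop collar), 50 mm above the bench; axes as the clamp's.
- collar: Black stop collar fixed on the bar behind the jaw, 44 mm wide, 18 mm long along the bar, top 62 mm high with a steel screw head to 72 mm. Axes as the clamp's. Origin: at bench height under its front face (towards the jaw). Its place differs from run to run: the jaw has 65 to 112 mm to go. It does not move and stops the jaw.
- stop_face (a point): Middle of the stop collar's front face, 50 mm above the bench; its +y axis points along the bar to the jaw. The jaw is fully back when jaw_heel has come to this point.
- back_box: The finished work, a loose white plastic back box, open on top, 87 x 87 mm and 44 mm high, lying on wooden rests 46 mm above the bench between the fixed head and the sliding jaw (top 90 mm above the bench). Origin: middle of its underside.
- tape: A roll of green tape, 56 mm across and 19 mm high, lying on the clamp's board beside the bar, on the far side from the robot. Origin: middle of its underside. Leave it.
- screwdriver: A red-handled screwdriver, 190 mm long, lying on the bench on the robot's side of the clamp, under 40 mm high. Leave it.
- marker: A blue marker with a black cap, 132 mm long and 19 mm thick, lying on the bench on the robot's side of the clamp. Leave it.
- double_box: A grey double back box, 87 x 147 mm and 35 mm high, on the bench behind the clamp. Origin: middle of its underside. Leave it.
- screw_jar: A jar with a yellow cap, 56 mm across and 70 mm high, on the bench behind the clamp. Origin: middle of its underside. Leave it.
- carton: A small closed carton, 100 x 120 mm and 70 mm high, beside the clamp. Origin: middle of its underside. Leave it.
- parts_tray: A blue tray with white plates, 100 x 120 mm and 50 mm high, beside the clamp. Origin: middle of its underside. Leave it.

How it is judged:
On the way, in this order (a step that is already met when the one before it is completed fails the run):
1. the release is pressed down with the fingers (value of joint release above 0.15 rad and contact force between the fingers and jaw above 1 N), for 0.1 s.
2. the jaw has been pushed back to the stop collar (y of jaw_heel in the frame of stop_face below 0.005 m), for 0.1 s.
At the end, for the whole second after the job is handed in: The jaw's heel stands within 6 mm of the stop collar, the jaw is at rest, the release has sprung up (below 0.18 rad), and the white box still lies flat on its rests within 12 mm of where it was (y of jaw_heel in the frame of stop_face below 0.006 m and linear speed of jaw below 0.01 m/s and value of joint release below 0.18 rad and distance of back_box from where it was at the start of the episode below 0.012 m and angle between back_box's own z axis and vertical below 0.1 rad); the robot touches nothing.
It fails at once if the white box is shifted more than 12 mm, lifted or tipped (distance of back_box from where it was at the start of the episode above 0.012 m or angle between back_box's own z axis and vertical above 0.2 rad).
It fails at once if any of the other loose things is picked up or shifted more than 20 mm (distance of any of tape, screwdriver, marker, double_box, screw_jar, carton, parts_tray from where it was at the start of the episode above 0.02 m).
It also fails if it takes over 35 s, if anything falls off the work surface, if the arm or the gripper's body presses on something with over 40 N, if the wrist force passes 120 N, or if a joint passes its speed limit or range.

## Working session

There is one attempt and no reset: what is moved stays moved. The work goes in short steps, Python scripts to look and compute and a tool call to move; the robot and the scene stay as the last step left them, time stands still between calls to the robot, and variables do not carry over. Pictures are saved under pics/ and viewed, and the job is handed in when it is done.

Besides the shell and the picture viewer there is one more tool, called after "Call:" by a JSON object that holds its "api" and its "payload". apply_moves: Moves the arm, as the interface text tells. Its arguments: {"type":"object","properties":{"commands":{"type":"array"},"force":{"type":"number"}},"required":["commands"]}

```bash
mkdir -p pics; python3 - <<'E'
from bench import r, grab_frame, search_frame, cut_out, pinpoint
import cv2,numpy as np,pickle
o=r.get_obs();print(o, r.tcp_to_grasp)
F={}
for c in("scene","top"):
    f=grab_frame(c);F[c]=f
    cv2.imwrite(f"pics/{c}0.png",f["pixels"][:,:,::-1])
    print(c,f["mtx"],f["position"],f["rotation"])
    for l in("clamp","jaw","horn_face","release_pad","jaw_heel","collar","stop_face","back_box"):
        print(l,[(np.round(np.array(d["point"])*[640,480],1),round(d["confidence"],2)) for d in pinpoint(l,c)[:2]])
pickle.dump(F,open("f0.pkl","wb"))
print(r.get_obs()["clock"])
E
```

```text
{'clock': 0.0, 'joints': array([-1.29806453,  0.47782799,  0.02234308,  1.55644535, -0.01150075,
        1.10928356, -0.08308697]), 'qvel': array([ 0.00025341,  0.00055544, -0.0012284 , -0.00096785, -0.00138439,
        0.00014894,  0.00135314]), 'tau': array([ 1.55887506e-04, -5.96440387e+01,  1.60799559e+00, -2.81205332e+01,
        1.24659602e-02,  9.08368849e-03,  2.68629556e-06]), 'tcp_pos': array([0.25067053, 0.62602845, 0.19500971]), 'orientation': array([ 0.29732183,  1.55028253, -0.30020106]), 'contact_force': array([-0.31898136, -0.39335786, -0.2670249 ]), 'moment': array([-0.03842944,  0.04690884,  0.04399713]), 'grip_width': 0.08549392516596717} 0.0187
scene [[597.56814096   0.         320.95129195]
 [  0.         597.56814096 237.68078446]
 [  0.           0.           1.        ]] [ 1.21473538 -0.87190637  0.91109676] [-2.1217234  -0.67972965  0.36023892]
clamp [(array([306.9, 270.9]), 0.56)]
jaw [(array([322.7, 244.1]), 0.69), (array([166.1, 405.1]), 0.38)]
horn_face [(array([308.6, 266.9]), 0.71), (array([309.3, 235.5]), 0.63)]
release_pad [(array([312.8, 236.2]), 0.41)]
jaw_heel [(array([300.5, 260.1]), 0.77)]
collar [(array([290., 296.]), 0.52)]
stop_face [(array([289.9, 276.3]), 0.5)]
back_box [(array([324.9, 223.6]), 0.85)]
top [[482.12957129   0.         313.26889289]
 [  0.         482.12957129 240.7884407 ]
 [  0.           0.           1.        ]] [ 0.40869273 -0.01314782  1.12588522] [-2.1228544   2.17748262 -0.11216185]
clamp [(array([311. , 245.9]), 0.87), (array([379.9, 299.9]), 0.45)]
jaw [(array([273.2, 263.4]), 0.95)]
horn_face [(array([299.8, 251.4]), 0.9), (array([378.8, 295.7]), 0.69)]
release_pad [(array([515.8, 236.4]), 0.64), (array([291.1, 251.8]), 0.53)]
jaw_heel []
collar [(array([357.7, 237.4]), 0.62)]
stop_face [(array([356.9, 232.9]), 0.69), (array([342.5, 214.8]), 0.58)]
back_box [(array([256.1, 264.6]), 0.91)]
0.9
```

View pics/top0.png

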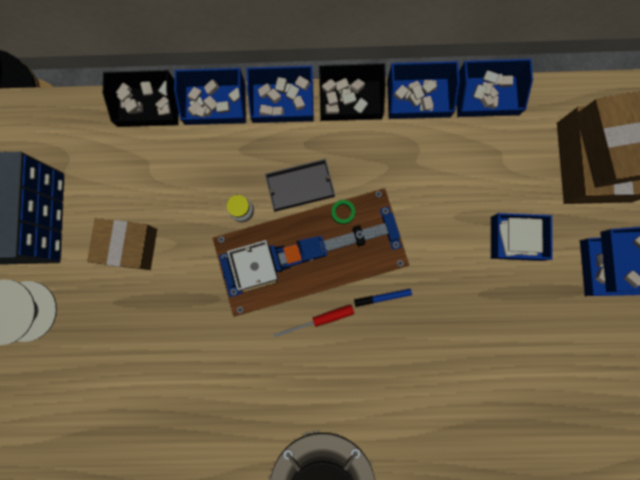

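View pics/scene0.png

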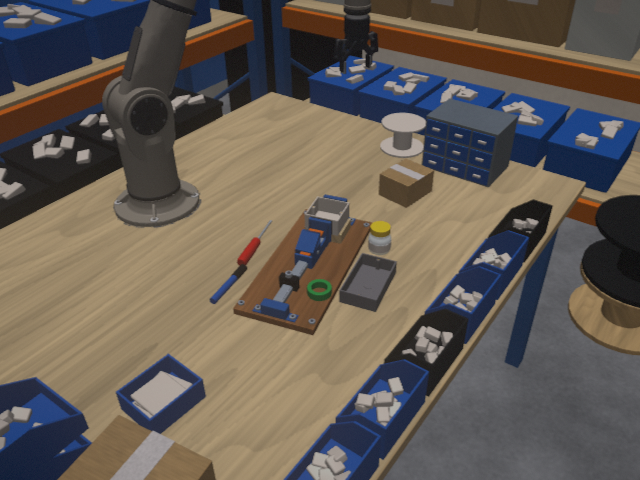

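The top view shows the clamp with its head at the left (about 230,278), the orange pad near (291,253), the collar near (360,236) and the tail near (391,229). The scene view agrees. I'll zoom in for measurements.

```bash
python3 - <<'E'
import pickle,cv2
F=pickle.load(open("f0.pkl","rb"))
t=F["top"]["pixels"][180:325,205:415,::-1]; cv2.imwrite("pics/topz.png",cv2.resize(t,None,fx=3.8,fy=3.8,interpolation=cv2.INTER_CUBIC))
t=F["scene"]["pixels"][190:335,230:380,::-1]; cv2.imwrite("pics/scz.png",cv2.resize(t,None,fx=4,fy=4,interpolation=cv2.INTER_CUBIC))
E
```

```text
(no output)
```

View pics/topz.png

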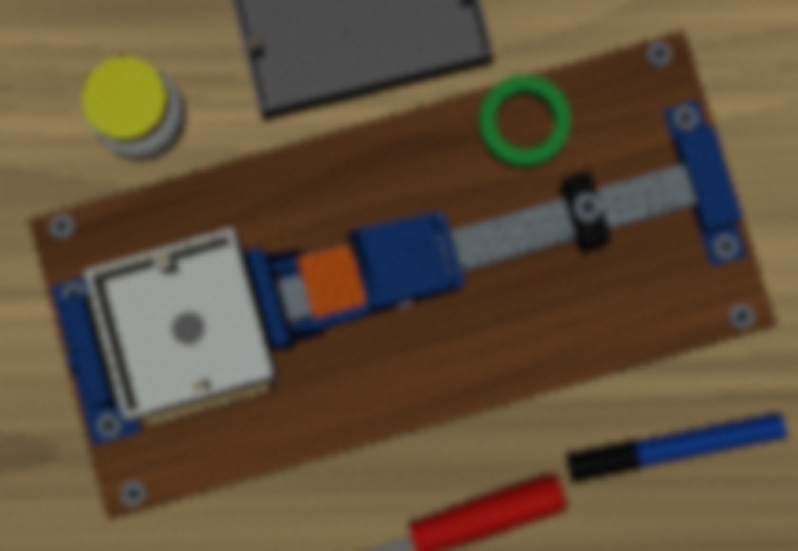

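View pics/scz.png

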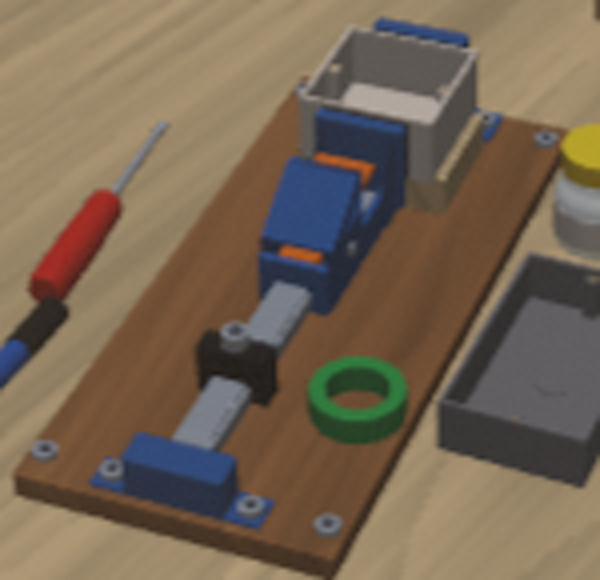

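```bash
cat > h.py <<'E'
import numpy as np,pickle
from scipy.spatial.transform import Rotation as R
from scipy.optimize import least_squares
F=pickle.load(open("f0.pkl","rb"))
def proj(c,P):
    f=F[c];M=R.from_rotvec(f["rotation"]).as_matrix() if np.shape(f["rotation"])==(3,) else f["rotation"]
    q=(np.atleast_2d(P)-f["position"])@M; q=q/q[:,2:]; return (q@f["mtx"].T)[:,:2]
def W(p,P):
    P=np.atleast_2d(P);c,s=np.cos(p[2]),np.sin(p[2])
    return np.c_[p[0]+c*P[:,0]-s*P[:,1],p[1]+s*P[:,0]+c*P[:,1],P[:,2]]
E
python3 - <<'E'
from h import *
C=np.array([[95,210,18],[95,-210,18],[-95,-210,18],[-95,210,18]])/1e3
T=np.array([[32,218],[685,32],[776,325],[110,518]])/3.8+[205,180]
S=np.array([[565,128],[332,565],[15,478],[303,82]])/4+[230,190]
f=lambda p:np.r_[(proj("top",W(p,C))-T).ravel(),(proj("scene",W(p,C))-S).ravel()]
for nm,g in(("both",f),("top",lambda p:f(p)[:8]),("scene",lambda p:f(p)[8:])):
    s=least_squares(g,[.5,0,.25]);print(nm,s.x,np.round(s.fun,1))
    if nm=="both":p=s.x
# jaw: points in jaw frame
J=np.array([[29,0,90],[-29,0,90],[29,-14,90],[-29,-14,90],[22,-62,94],[-22,-62,94]])/1e3
JT=np.array([[247,252],[275,347],[266,248],[292,342],[352,232],[367,302]])/3.8+[205,180]
g=lambda a:(proj("top",W(p,J+[a[1],a[0],0]))-JT).ravel()
s=least_squares(g,[.05,0]);print("jaw",s.x,np.round(s.fun,1))
K=np.array([[22,0,62],[-22,0,62],[22,-18,62],[-22,-18,62]])/1e3
KT=np.array([[562,180],[582,250],[588,173],[608,246]])/3.8+[205,180]
g=lambda a:(proj("top",W(p,K+[a[1],a[0],0]))-KT).ravel()
k=least_squares(g,[-.1,0]);print("collar",k.x,np.round(k.fun,1), "travel",s.x[0]-.12-k.x[0])
y=s.x[0]
for n,P in(("pad",[0,y-.047,.073]),("horn",[0,y-.062,.08]),("wellmid",[0,y-.038,.1])):
    w=W(p,np.array(P));print(n,w,proj("top",w),proj("scene",w))
np.save("p.npy",np.r_[p,y])
E
```

```text
both [0.52305178 0.01175301 0.25991213] [-1.  -0.9 -0.1 -2.3  0.7 -1.6 -0.3 -0.6  0.2 -0.  -0.8 -1.3 -2.5 -1.2
 -1.5 -2.2]
top [0.5199691  0.01146332 0.25464849] [-0.8 -0.1  0.4 -0.6  0.8  0.2 -0.5  0.4]
scene [0.52757031 0.01017286 0.2638272 ] [ 1.1  0.7  0.9 -0.  -1.2  0.2 -0.9 -1.4]
jaw [ 0.08395607 -0.00291636] [-1.  -0.2 -1.1  0.5  0.2 -1.   0.7 -0.  -0.3 -0.2  1.4  0.9]
collar [-0.10312699 -0.00451801] [-0.7  0.2 -0.2  0.6  0.2 -0.2  0.7 -0.6] travel 0.06708305631283878
pad [[0.51355423 0.04746782 0.073     ]] [[293.65637905 252.24924412]] [[312.91791332 234.13332159]]
horn [[0.51740916 0.03297163 0.08      ]] [[300.06808671 250.00509553]] [[310.52199221 235.23732548]]
wellmid [[0.51124127 0.05616553 0.1       ]] [[288.86747328 252.19888011]] [[314.08576301 222.83608892]]
```

```bash
python3 - <<'E'
import pickle,cv2
F=pickle.load(open("f0.pkl","rb"))
t=F["top"]["pixels"][225:300,215:330,::-1]; cv2.imwrite("pics/topz2.png",cv2.resize(t,None,fx=6.9,fy=6.9,interpolation=cv2.INTER_CUBIC))
t=F["scene"]["pixels"][190:270,285:365,::-1]; cv2.imwrite("pics/scz2.png",cv2.resize(t,None,fx=7,fy=7,interpolation=cv2.INTER_CUBIC))
E
```

```text
(no output)
```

View pics/topz2.png

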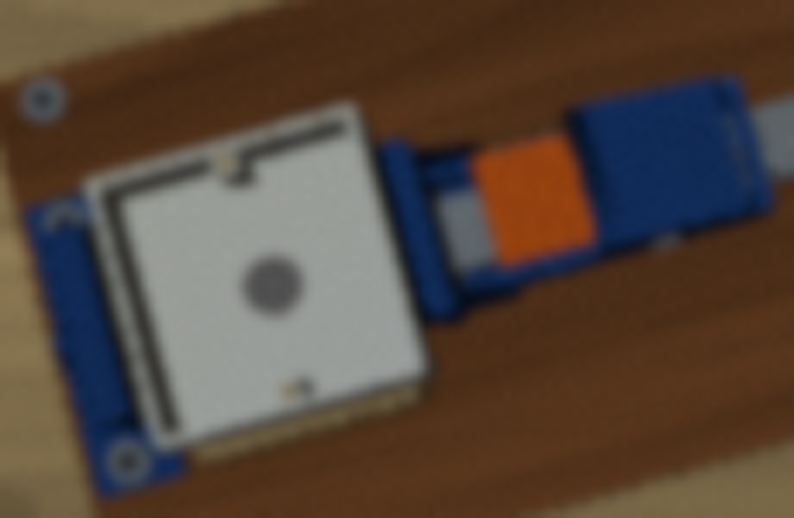

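View pics/scz2.png

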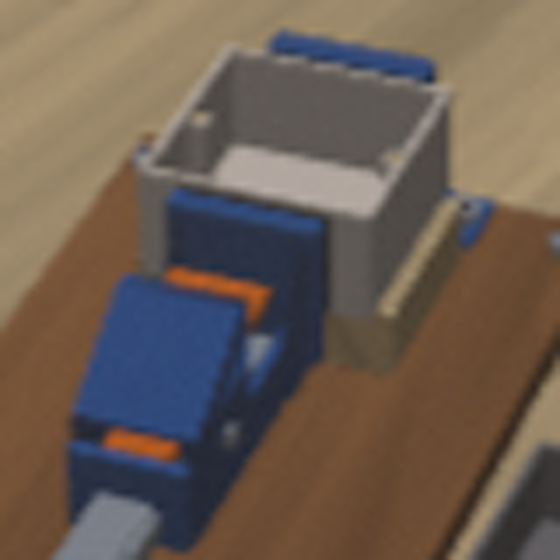

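```bash
python3 - <<'E'
from h import *
def T2(a):return np.array(a)/6.9+[215,225]
def S2(a):return np.array(a)/7+[285,190]
# (cam, group, local pts mm, pix)
D=[("top","c",[[95,210,18],[95,-210,18],[-95,-210,18],[-95,210,18]],np.array([[32,218],[685,32],[776,325],[110,518]])/3.8+[205,180]),
("scene","c",[[95,210,18],[95,-210,18],[-95,-210,18],[-95,210,18]],np.array([[565,128],[332,565],[15,478],[303,82]])/4+[230,190]),
("top","b",[[43.5,87,90],[43.5,0,90],[-43.5,0,90],[-43.5,87,90]],T2([[85,182],[357,102],[428,372],[165,450]])),
("scene","b",[[43.5,87,90],[43.5,0,90],[-43.5,0,90],[-43.5,87,90]],S2([[450,92],[370,215],[143,170],[232,50]])),
("top","j",[[29,-14,90],[-29,-14,90],[18,-30,76],[-18,-30,76],[22,-62,94],[-22,-62,94]],T2([[410,142],[450,316],[472,155],[502,265],[573,105],[600,238]])),
("scene","j",[[29,-14,90],[-29,-14,90],[22,-62,94],[-22,-62,94]],S2([[322,235],[168,205],[242,308],[120,275]])),
]
# params: x,y,th, yj, yb(rel jaw), xb, cam offsets scene (2 px), top (2px)
def f(q,full=False):
    out=[]
    for c,g,P,u in D:
        P=np.array(P)/1e3
        if g in"bj":P=P+[0,q[3],0]
        if g=="b":P=P+[q[5],q[4],0]
        e=proj(c,W(q[:3],P))-u+(q[6:8] if c=="scene" else q[8:10])
        out.append(e)
    if full:
        for d,e in zip(D,out):print(d[0],d[1],np.round(e,1).tolist())
    return np.r_[np.concatenate(out).ravel(),q[6:]*1.0, q[4]*300]
s=least_squares(f,[.52,.01,.25,.085,0,0,0,0,0,0],loss="soft_l1")
q=s.x;print(np.round(q,4));f(q,True)
for n,y in(("face",0),("c42",-.042),("horn",-.062)):
    print(n,W(q,[0,q[3]+y,.08]))
np.save("q.npy",q)
from bench import r
o=r.get_obs();M=R.from_rotvec(o["orientation"]);print(M.as_matrix())
c,sn=np.cos(q[2]),np.sin(q[2])
for sg in(1,-1):
    y=np.array([c,sn,0])*sg;x=np.array([0,0,-1.]);z=np.cross(x,y)
    G=R.from_matrix(np.c_[x,y,z]);print("turn",(M.inv()*G).as_rotvec(),z)
for t in([0,q[3]-.042,.12],):
    w=W(q,np.array(t))[0];print(w,"tool shift",M.inv().apply(w-o["tcp_pos"])*1e3)
E
```

```text
[ 5.2350e-01  1.1600e-02  2.5810e-01  8.5500e-02  7.0000e-04 -8.0000e-04
  9.9310e-01  8.1440e-01  1.6690e-01  1.3416e+00]
top c [[-0.7, 0.0], [0.3, -1.0], [0.9, -0.3], [-0.2, 0.4]]
scene c [[1.5, 0.9], [0.1, -0.4], [-1.5, -0.4], [-0.3, -1.3]]
top b [[0.3, -0.1], [-0.5, 0.3], [0.0, -0.3], [-0.8, -0.2]]
scene b [[0.3, 0.1], [0.0, 1.0], [-0.9, 0.5], [-0.6, -0.2]]
top j [[0.0, -1.4], [1.5, -0.9], [0.0, 0.3], [0.2, 0.0], [-1.5, 0.7], [0.2, 0.9]]
scene j [[-0.5, 0.3], [-0.9, -0.1], [0.9, -1.1], [1.0, -0.2]]
face [[0.50172391 0.09423502 0.08      ]]
c42 [[0.51244502 0.05362643 0.08      ]]
horn [[0.51755031 0.03428901 0.08      ]]
[[-3.94980698e-06  3.71692420e-01  9.28355936e-01]
 [-9.47998786e-06  9.28355936e-01 -3.71692420e-01]
 [-1.00000000e+00 -1.02689163e-05 -1.43187122e-07]]
turn [9.31843660e-01 4.65183945e-06 9.58157963e-06] [ 0.25526452 -0.96687125  0.        ]
turn [-2.20974899e+00 -1.14254159e-05  5.54701861e-06] [-0.25526452  0.96687125  0.        ]
[0.51244502 0.05362643 0.12      ] tool shift [  76.0074223  -434.73546785  455.8316777 ]
```

Call:
{"api": "apply_moves", "payload": {"commands": [[0, 0, -31, 33, 0.07, 0, 0], [0, 0, -62, 65, 0.13, 0, 0], [0, 0, -93, 98, 0.2, 0, 0], [0, 0, -124, 130, 0.27, 0, 0], [0, 0, -155, 163, 0.33, 0, 0], [0, 0, -186, 195, 0.4, 0, 0], [0, 0, -217, 228, 0.47, 0, 0], [0, 0, -248, 260, 0.53, 0, 0], [0, 0, -279, 293, 0.6, 0, 0], [0, 0, -310, 325, 0.66, 0, 0], [0, 0, -341, 358, 0.73, 0, 0], [0, 0, -372, 390, 0.8, 0, 0], [0, 0, -404, 423, 0.86, 0, 0], [0, 10, -435, 456, 0.932, 0, 0], [0, 20, -435, 456, 0.932, 0, 0], [0, 30, -435, 456, 0.932, 0, 0], [0, 40, -435, 456, 0.932, 0, 0]], "force": 60}}

```text
clock: 2.6
tcp_pos: [0.5121, 0.0546, 0.1552]
orientation: [1.016, 1.322, -1.016]
contact_force: [0.8, 0.6, -0.6]
grip_width: -0.0002
```

```bash
cat > look.py <<'E'
import sys,cv2
from bench import r,grab_frame
import numpy as np
from h import *
from h import R
n=sys.argv[1]
a=grab_frame("top")["pixels"][200:310,210:370,::-1];b=grab_frame("scene")["pixels"][170:280,260:380,::-1]
a=cv2.resize(a,None,fx=2.8,fy=4*.7,interpolation=cv2.INTER_CUBIC);b=cv2.resize(b,None,fx=2.8,fy=2.8,interpolation=cv2.INTER_CUBIC)
cv2.imwrite(f"pics/{n}.png",np.hstack([a,b]))
o=r.get_obs();q=np.load("q.npy");M=R.from_rotvec(o["orientation"])
w=o["tcp_pos"];c,s=np.cos(q[2]),np.sin(q[2]);d=w[:2]-q[:2]
print(o["clock"],w,"clamp xy",np.round([c*d[0]+s*d[1],-s*d[0]+c*d[1]-q[3]],4),"F",o["contact_force"],"grip",o["grip_width"])
print(np.round(M.as_matrix(),3).tolist())
E
python3 look.py a1
```

```text
2.7 [0.51099084 0.05473722 0.15442029] clamp xy [-0.0011 -0.0406] F [-0.43979434 -0.24188941 -0.06150147] grip -5.8728269423100194e-05
[[-0.003, 0.966, 0.258], [-0.0, 0.258, -0.966], [-1.0, -0.003, -0.0]]
```

View pics/a1.png

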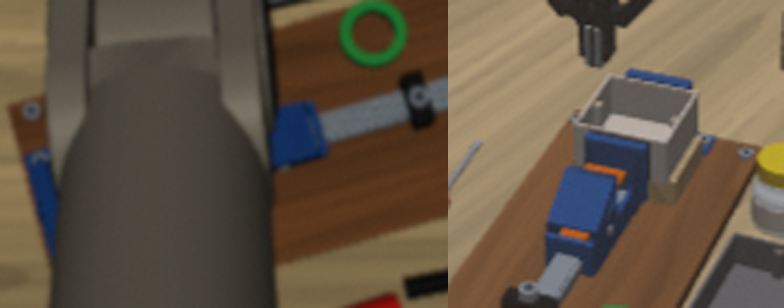

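Left: the arm hides the clamp from above. Right: the closed fingertips are at about scene pixel (312,193), above the well. I'll check that against the projection.

```bash
python3 - <<'E'
from h import *
q=np.load("q.npy")
print(proj("scene",[[.511,.0547,.154],[.511,.0547,.174]]))
f=pickle.load(open("f0.pkl","rb"))
import cv2
from bench import grab_frame
a=grab_frame("scene")["pixels"][150:250,280:360,::-1]
cv2.imwrite("pics/a2.png",cv2.resize(a,None,fx=6,fy=6,interpolation=cv2.INTER_CUBIC))
E
```

```text
[[313.18717267 203.99087283]
 [313.01512165 196.69061775]]
```

View pics/a2.png

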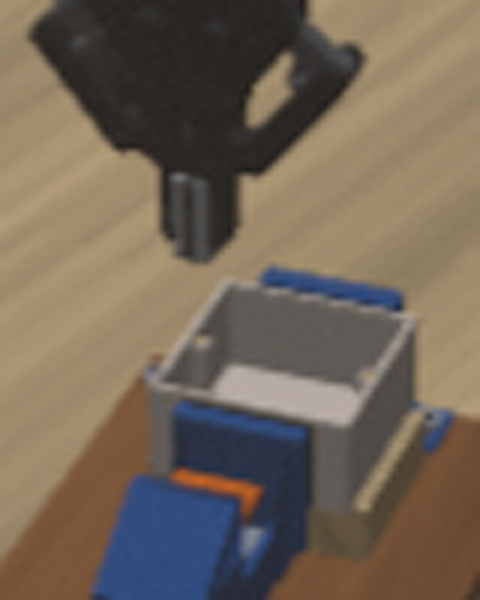

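```bash
python3 - <<'E'
from h import *
import cv2
M=R.from_rotvec([0.29732183,1.55028253,-0.30020106]);t=np.array([.2507,.626,.195])
print(proj("scene",[t,t+M.apply([0,.0425,0]),t+M.apply([0,-.0425,0]),t-[0,0,-.03]]))
a=F["scene"]["pixels"][0:100,310:410,::-1]
cv2.imwrite("pics/a3.png",cv2.resize(a,None,fx=6,fy=6,interpolation=cv2.INTER_CUBIC))
E
```

```text
[[354.87117388  84.26373548]
 [365.99269191  81.36777055]
 [343.53075777  87.21669992]
 [355.08083873  74.92601157]]
```

View pics/a3.png

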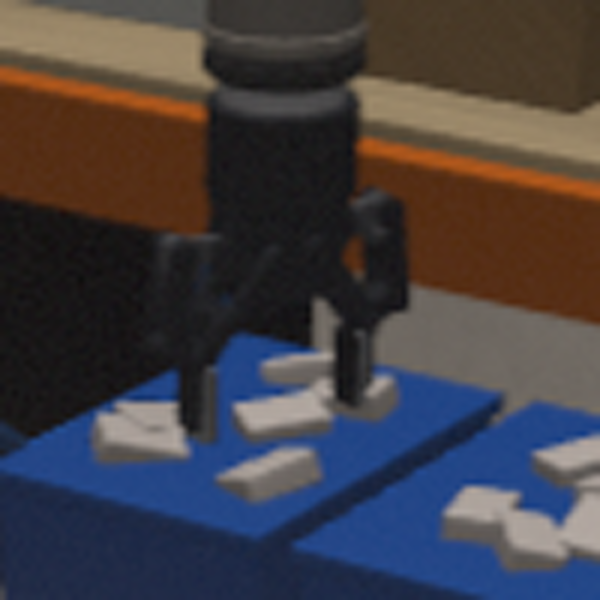

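The fingertips appear about 11 px higher in the scene image than the reported TCP projects. I'll go down carefully and use the contact height to tell whether that is a height error or a sideways one.

Call:
{"api": "apply_moves", "payload": {"commands": [[0, 15, 0, 0, 0, 0, 0], [0, 30, 0, 0, 0, 0, 0], [0, 45, 0, 0, 0, 0, 0], [0, 50, 0, 0, 0, 0, 0], [0, 50, 0, 0, 0, 0, 0]]}}

```text
clock: 3.25
tcp_pos: [0.5122, 0.0539, 0.1058]
orientation: [1.016, 1.321, -1.017]
contact_force: [-0.7, 0.3, 0.5]
grip_width: 0.0
```

```bash
python3 look.py b1; python3 - <<'E'
from h import *
import cv2
from bench import grab_frame,r
f=grab_frame("scene")
a=f["pixels"][165:265,270:370,::-1]
cv2.imwrite("pics/b2.png",cv2.resize(a,None,fx=6,fy=6,interpolation=cv2.INTER_CUBIC))
print(proj("scene",r.get_obs()["tcp_pos"]))
E
```

```text
3.35 [0.51298502 0.05375278 0.10667335] clamp xy [ 0.0006 -0.042 ] F [0.51744918 0.07328502 0.76542119] grip 0.00010872547015698759
[[0.001, 0.967, 0.256], [0.0, 0.256, -0.967], [-1.0, 0.001, -0.0]]
[[314.0528561  221.22592312]]
```

View pics/b2.png

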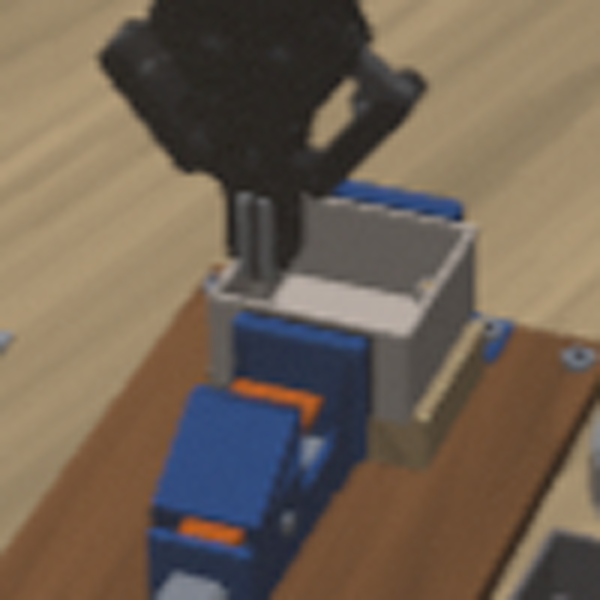

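The tips now show at scene pixel (314,214), against (314,221) expected, so the gap is shrinking. I'll continue in small steps and watch the force.

Call:
{"api": "apply_moves", "payload": {"commands": [[0, 5, 0, 0, 0, 0, 0], [0, 10, 0, 0, 0, 0, 0], [0, 14, 0, 0, 0, 0, 0], [0, 17, 0, 0, 0, 0, 0], [0, 19, 0, 0, 0, 0, 0], [0, 19, 0, 0, 0, 0, 0]]}}

```text
clock: 4.0
tcp_pos: [0.5123, 0.0533, 0.0866]
orientation: [1.017, 1.321, -1.018]
contact_force: [0.7, 0.3, 1.2]
grip_width: 0.0005
```

```bash
python3 look.py c1; python3 - <<'E'
from h import *
import cv2
from bench import grab_frame,r
f=grab_frame("scene")
a=f["pixels"][165:265,270:370,::-1]
cv2.imwrite("pics/c2.png",cv2.resize(a,None,fx=6,fy=6,interpolation=cv2.INTER_CUBIC))
print(proj("scene",r.get_obs()["tcp_pos"]))
E
```

```text
4.1 [0.51259948 0.05326939 0.08700731] clamp xy [ 0.0001 -0.0424] F [-0.37473675  0.69212751  0.82945164] grip 0.00015811248144071178
[[0.0, 0.967, 0.255], [-0.0, 0.255, -0.967], [-1.0, 0.0, 0.0]]
[[313.94686554 228.04334411]]
```

View pics/c2.png

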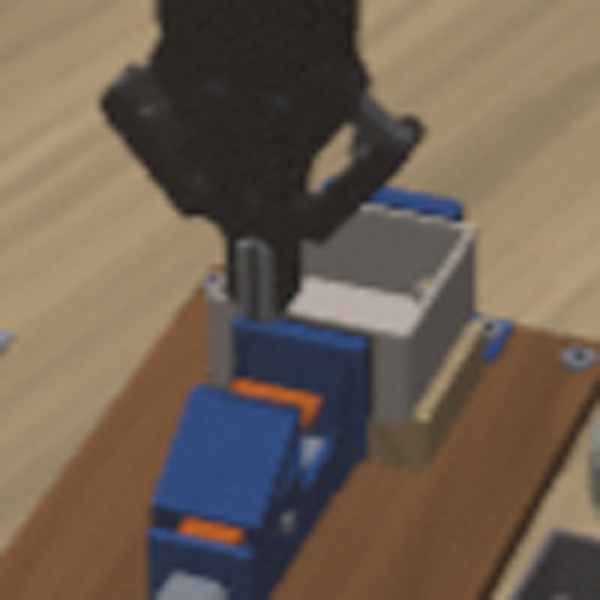

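The fingers are now hidden behind the face plate, so they are on the box side, not in the well. I'll raise them straight up first, then check how the base lines up with the cameras.

Call:
{"api": "apply_moves", "payload": {"commands": [[0, -15, 0, 0, 0, 0, 0], [0, -30, 0, 0, 0, 0, 0], [0, -40, 0, 0, 0, 0, 0], [0, -40, 0, 0, 0, 0, 0]]}}

```text
clock: 4.55
tcp_pos: [0.5136, 0.0536, 0.1283]
orientation: [1.019, 1.319, -1.015]
contact_force: [-0.2, 0.6, -0.3]
grip_width: 0.0001
```

```bash
python3 - <<'E'
from h import *
import cv2
from bench import grab_frame,r
f=grab_frame("scene"); g=grab_frame("top")
o=r.get_obs();print(o["clock"],o["tcp_pos"])
print("tcp",proj("scene",o["tcp_pos"]),proj("top",o["tcp_pos"]))
for z in(0,.02): 
  a=np.linspace(0,2*np.pi,4,endpoint=False);print(proj("scene",np.c_[.1*np.cos(a),.1*np.sin(a),0*a+z]).round().tolist(),proj("top",np.c_[.1*np.cos(a),.1*np.sin(a),0*a+z]).round().tolist())
for c,h in(("scene",f),("top",g)):print(np.abs(h["position"]-F[c]["position"]).max(),np.abs(h["rotation"]-F[c]["rotation"]).max())
cv2.imwrite("pics/d_top.png",g["pixels"][:,:,::-1]);cv2.imwrite("pics/d_sc.png",f["pixels"][:,:,::-1])
E
```

```text
4.65 [0.5124388  0.05346286 0.12688621]
tcp [[313.59582362 214.12969423]] [[289.25827136 250.3333039 ]]
[[182.0, 213.0], [183.0, 187.0], [134.0, 191.0], [129.0, 218.0]] [[320.0, 439.0], [276.0, 486.0], [323.0, 534.0], [367.0, 485.0]]
[[181.0, 207.0], [182.0, 181.0], [132.0, 185.0], [127.0, 212.0]] [[320.0, 441.0], [276.0, 490.0], [323.0, 538.0], [368.0, 488.0]]
0.0 0.0
0.0 0.0
```

View pics/d_top.png

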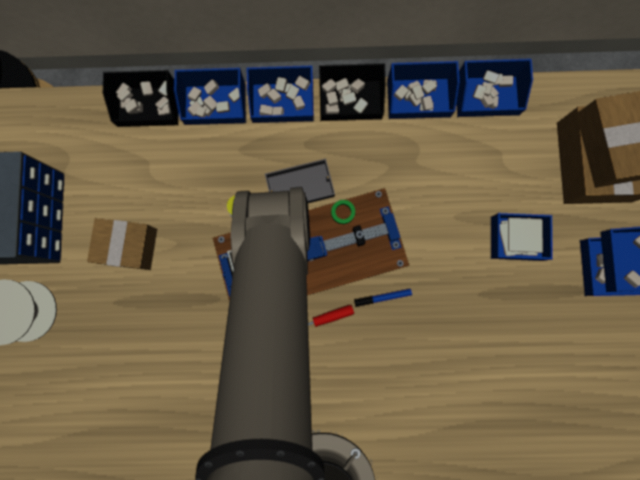

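View pics/d_sc.png

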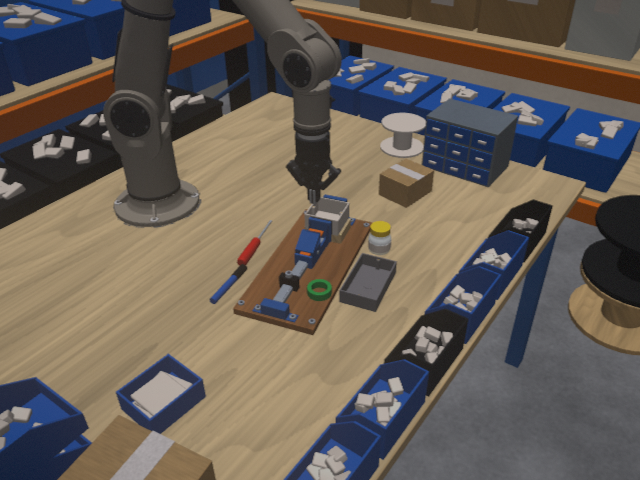

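```bash
python3 - <<'E'
import cv2
from h import *
a=cv2.imread("pics/d_sc.png")[90:230,265:365]
cv2.imwrite("pics/d2.png",cv2.resize(a,None,fx=4.2*1.0,fy=4.2,interpolation=cv2.INTER_CUBIC))
a=cv2.imread("pics/d_sc.png")[175:245,285:355]
cv2.imwrite("pics/d3.png",cv2.resize(a,None,fx=8,fy=8,interpolation=cv2.INTER_CUBIC))
t=np.array([.5124,.0535,0])
for z in(.127,.2,.3,.4,.5):print(z,proj("scene",t+[0,0,z]).round(1),proj("top",t+[0,0,z]).round(1))
E
```

```text
0.127 [[313.6 214.1]] [[289.2 250.3]]
0.2 [[313.  187.4]] [[286.7 246.5]]
0.3 [[312. 148.]] [[282.4 240.2]]
0.4 [[311.  104.9]] [[277.  232.1]]
0.5 [[309.9  57.4]] [[269.8 221.6]]
```

View pics/d2.png

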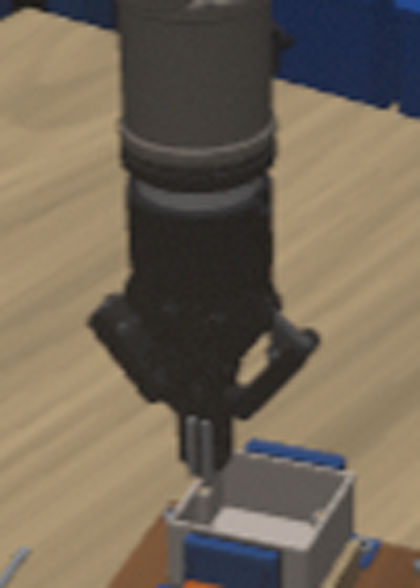

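View pics/d3.png

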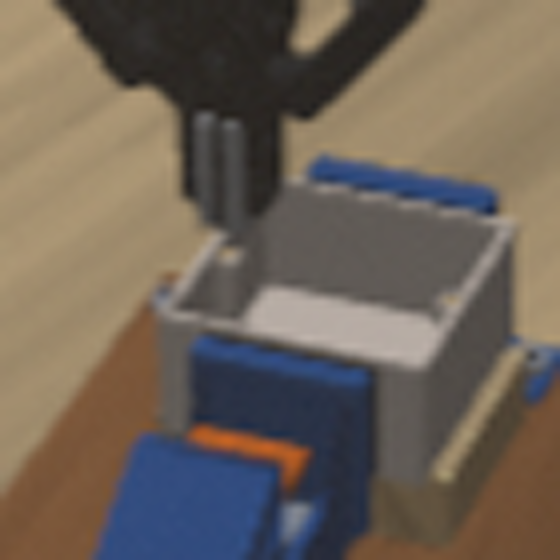

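```bash
python3 - <<'E'
import cv2
a=cv2.imread("pics/c2.png")[180:420,150:400]
cv2.imwrite("pics/c3.png",cv2.convertScaleAbs(cv2.resize(a,None,fx=2.4,fy=2.4,interpolation=cv2.INTER_CUBIC),alpha=2))
a=cv2.imread("pics/b2.png")[180:420,150:400]
cv2.imwrite("pics/b3.png",cv2.convertScaleAbs(cv2.resize(a,None,fx=2.4,fy=2.4,interpolation=cv2.INTER_CUBIC),alpha=2))
E
```

```text
(no output)
```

View pics/c3.png

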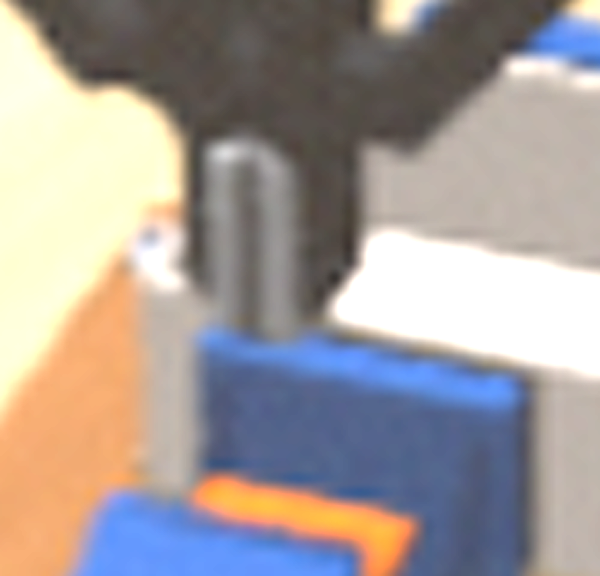

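View pics/b3.png

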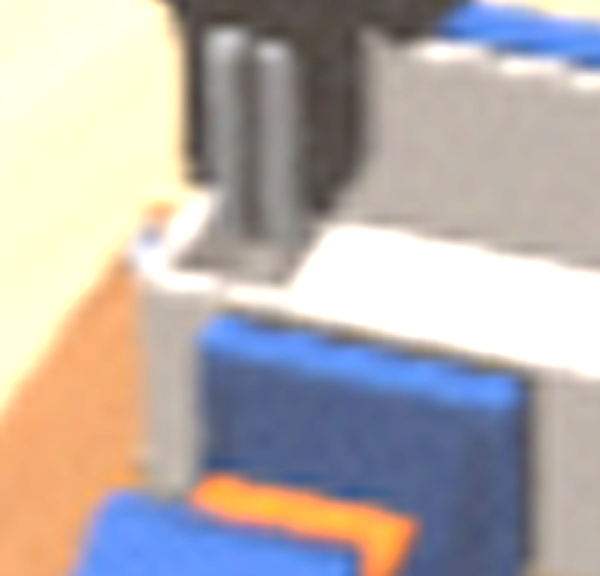

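Call:
{"api": "apply_moves", "payload": {"commands": [[0, 15, 0, 0, 0, 0, 0], [0, 30, 0, 0, 0, 0, 0], [0, 40, 0, 0, 0, 0, 0], [0, 44, 0, 0, 0, 0, 0], [0, 47, 0, 0, 0, 0, 0], [0, 48, 0, 0, 0, 0, 0]]}}

```text
clock: 5.25
tcp_pos: [0.5126, 0.0533, 0.0789]
orientation: [1.017, 1.32, -1.017]
contact_force: [-0.8, -0.7, -0.7]
grip_width: -0.0002
```

```bash
cat > z.py <<'E'
import sys,cv2
from h import *
from bench import grab_frame,r
f=grab_frame("scene")
a=f["pixels"][185:265,275:355,::-1]
cv2.imwrite(f"pics/{sys.argv[1]}.png",cv2.convertScaleAbs(cv2.resize(a,None,fx=7,fy=7,interpolation=cv2.INTER_CUBIC),alpha=1.8))
o=r.get_obs();q=np.load("q.npy");w=o["tcp_pos"];c,s=np.cos(q[2]),np.sin(q[2]);d=w[:2]-q[:2]
print(o["clock"],w,"jaw0 xy",np.round([c*d[0]+s*d[1],-s*d[0]+c*d[1]-q[3]],4),"F",o["contact_force"],"M",o["moment"],proj("scene",w))
E
python3 z.py e1
```

```text
5.3 [0.51270034 0.05333921 0.07900835] jaw0 xy [ 0.0002 -0.0423] F [ 0.10200339 -0.29858722  0.37185675] M [-0.02489346  0.05131101 -0.00012625] [[314.04113703 230.79632946]]
```

View pics/e1.png

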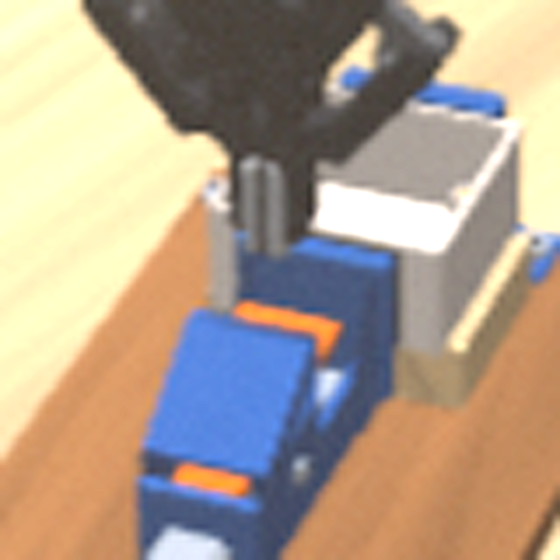

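The tips now overlap the front of the face plate's top edge, so they are on the well side. The visible tips simply sit higher than the reported TCP. I'll continue down, shifting slightly towards the horn.

Call:
{"api": "apply_moves", "payload": {"commands": [[0, 5, 0, 2, 0, 0, 0], [0, 10, 0, 2, 0, 0, 0], [0, 14, 0, 2, 0, 0, 0], [0, 17, 0, 2, 0, 0, 0], [0, 17, 0, 2, 0, 0, 0]]}}

```text
clock: 5.8
tcp_pos: [0.5127, 0.0514, 0.0615]
orientation: [1.017, 1.321, -1.018]
contact_force: [-0.8, -0.1, 0.0]
grip_width: 0.0002
```

```bash
python3 z.py e2
```

```text
5.85 [0.51287069 0.05138006 0.06176766] jaw0 xy [-0.0002 -0.0443] F [-0.85439153  0.46193199  0.28633895] M [-0.01127752  0.02485437 -0.01038351] [[313.75042773 237.0344362 ]]
```

View pics/e2.png

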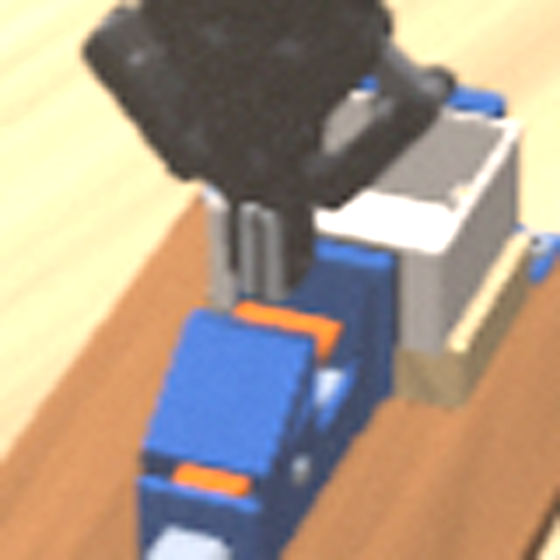

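The fingers are now in the well, with the tip at about scene pixel (313,227) just above the orange pad. Next I press down to contact.

Call:
{"api": "apply_moves", "payload": {"commands": [[0, 4, 0, 0, 0, 0, 0], [0, 8, 0, 0, 0, 0, 0], [0, 11, 0, 0, 0, 0, 0], [0, 14, 0, 0, 0, 0, 0], [0, 14, 0, 0, 0, 0, 0]]}}

```text
clock: 6.35
tcp_pos: [0.5127, 0.0514, 0.0475]
orientation: [1.017, 1.321, -1.018]
contact_force: [0.5, 0.2, -0.6]
grip_width: -0.0001
```

```bash
python3 z.py e3
```

```text
6.4 [0.51285358 0.05136909 0.0477517 ] jaw0 xy [-0.0002 -0.0443] F [ 0.22033872  0.42472029 -0.65522293] M [-0.01532928  0.00082332 -0.0387241 ] [[313.85340729 241.70697616]]
```

View pics/e3.png

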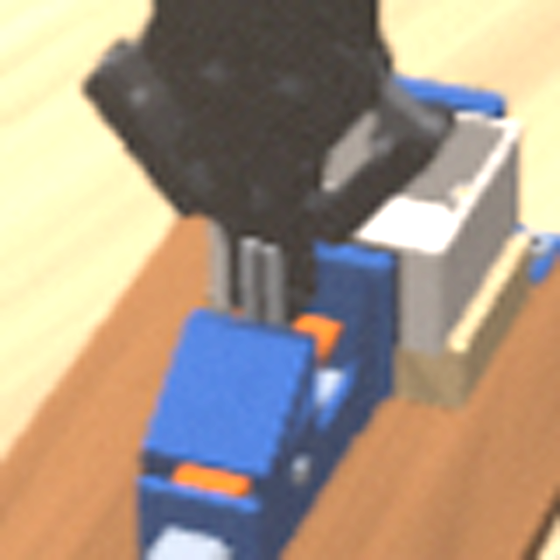

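Call:
{"api": "apply_moves", "payload": {"commands": [[0, 0, 3, 0, 0, 0, 0], [0, 2, 3, 0, 0, 0, 0], [0, 4, 3, 0, 0, 0, 0], [0, 6, 3, 0, 0, 0, 0], [0, 6, 3, 0, 0, 0, 0]]}}

```text
clock: 6.9
tcp_pos: [0.5156, 0.0521, 0.0417]
orientation: [1.017, 1.321, -1.018]
contact_force: [-0.8, 0.2, -0.5]
grip_width: -0.0004
```

```bash
python3 z.py e4
```

```text
6.95 [0.51569844 0.05211624 0.0417809 ] jaw0 xy [ 0.0028 -0.0443] F [-0.0420779  -0.42114548  0.79495003] M [-0.01785151 -0.00557763 -0.01990224] [[315.02783839 243.93324845]]
```

Call:
{"api": "apply_moves", "payload": {"commands": [[0, 2, 0, 0, 0, 0, 0], [0, 4, 0, 0, 0, 0, 0], [0, 6, 0, 0, 0, 0, 0], [0, 6, 0, 0, 0, 0, 0]]}}

```text
clock: 7.35
tcp_pos: [0.5162, 0.0528, 0.036]
orientation: [1.017, 1.321, -1.016]
contact_force: [-1.1, 1.5, 4.7]
grip_width: -0.0002
```

```bash
python3 z.py e5
```

```text
7.4 [0.51617002 0.05270045 0.03613978] jaw0 xy [ 0.0034 -0.0438] F [-0.65608008  2.27373664  4.72077739] M [0.53369026 0.19625882 0.03624721] [[315.36832922 245.73852982]]
```

View pics/e5.png

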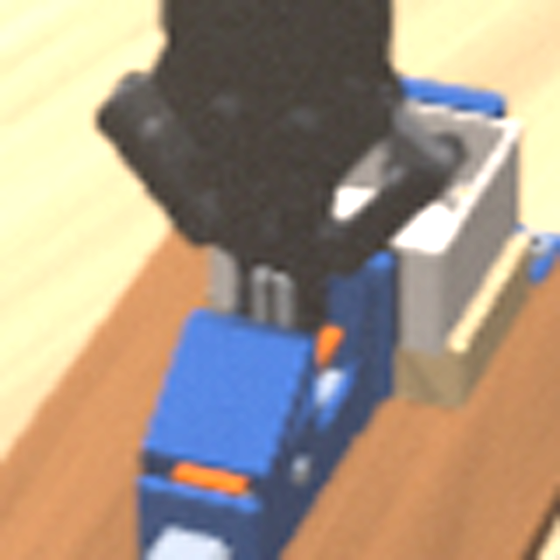

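Call:
{"api": "apply_moves", "payload": {"commands": [[0, 2, 0, 0, 0, 0, 0], [0, 4, 0, 0, 0, 0, 0], [0, 5, 0, 0, 0, 0, 0], [0, 5, 0, 0, 0, 0, 0]]}}

```text
clock: 7.8
tcp_pos: [0.5163, 0.0527, 0.0311]
orientation: [1.017, 1.32, -1.016]
contact_force: [-1.1, 3.2, 6.1]
grip_width: -0.0003
```

```bash
python3 z.py e6
```

```text
7.85 [0.51629109 0.05267708 0.03114169] jaw0 xy [ 0.0035 -0.0439] F [-0.73736242  2.68983484  5.3399467 ] M [ 0.63651962  0.18656961 -0.00439076] [[315.43889127 247.39869787]]
```

Call:
{"api": "apply_moves", "payload": {"commands": [[0, 1, 0, 0, 0, 0, 0], [0, 2, 0, 0, 0, 0, 0], [0, 3, 0, 0, 0, 0, 0], [0, 3, 0, 0, 0, 0, 0]]}}

```text
clock: 8.25
tcp_pos: [0.5165, 0.0524, 0.0289]
orientation: [1.018, 1.32, -1.016]
contact_force: [-2.4, 2.1, 13.8]
grip_width: -0.0
```

```bash
python3 z.py e7
```

```text
8.3 [0.51644836 0.05238933 0.02889169] jaw0 xy [ 0.0036 -0.0442] F [-2.03962523  1.38403963 13.2325934 ] M [0.42139922 0.63372405 0.00749558] [[315.43719501 248.21509131]]
```

View pics/e7.png

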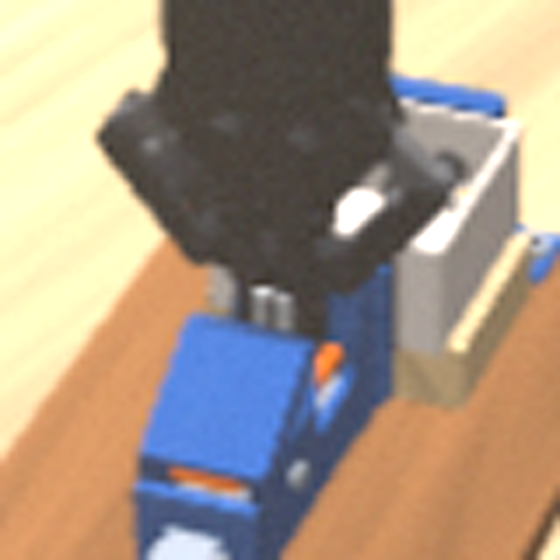

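The force has risen to 13 N, so the release is on its stop. I'll push towards the horn while keeping it pressed.

Call:
{"api": "apply_moves", "payload": {"commands": [[0, 1, 0, 2, 0, 0, 0], [0, 1, 0, 4, 0, 0, 0], [0, 1, 0, 7, 0, 0, 0], [0, 1, 0, 10, 0, 0, 0], [0, 1, 0, 13, 0, 0, 0], [0, 1, 0, 16, 0, 0, 0], [0, 1, 0, 20, 0, 0, 0], [0, 1, 0, 20, 0, 0, 0]]}}

```text
clock: 9.1
tcp_pos: [0.522, 0.032, 0.0287]
orientation: [1.019, 1.319, -1.017]
contact_force: [-5.3, -0.1, 21.8]
grip_width: -0.0
```

```bash
python3 z.py e8
```

```text
9.15 [0.52202903 0.03199651 0.02867816] jaw0 xy [ 0.0037 -0.0654] F [-5.27945432 -0.17109813 22.819279  ] M [-0.11684731  1.0441819   0.01109916] [[312.29500867 253.29409798]]
```

View pics/e8.png

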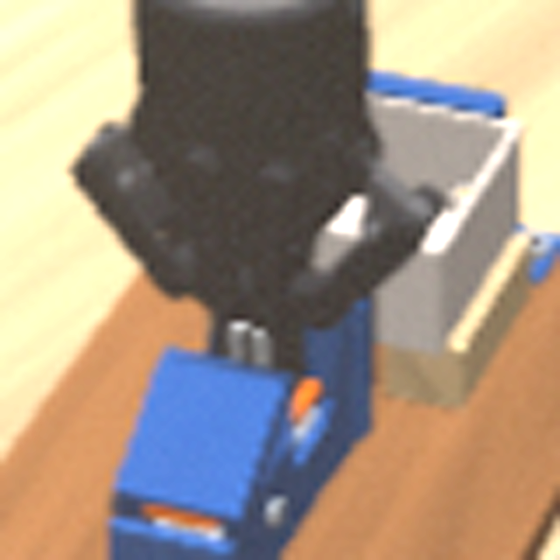

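The jaw is sliding back with the box unmoved. I'll continue.

Call:
{"api": "apply_moves", "payload": {"commands": [[0, 0, 0, 4, 0, 0, 0], [0, 0, 0, 8, 0, 0, 0], [0, 0, 0, 12, 0, 0, 0], [0, 0, 0, 16, 0, 0, 0], [0, 0, 0, 20, 0, 0, 0], [0, 0, 0, 24, 0, 0, 0], [0, 0, 0, 28, 0, 0, 0], [0, 0, 0, 32, 0, 0, 0], [0, 0, 0, 36, 0, 0, 0], [0, 0, 0, 36, 0, 0, 0]]}}

```text
clock: 10.15
tcp_pos: [0.5313, -0.0031, 0.0287]
orientation: [1.019, 1.318, -1.017]
contact_force: [-4.4, 0.2, 22.2]
grip_width: -0.0
```

```bash
sed -i 's/185:265,275:355/200:290,270:360/' z.py; python3 z.py e9
```

```text
10.2 [ 0.53127546 -0.00308189  0.02868532] jaw0 xy [ 0.0037 -0.1016] F [-4.11622772 -0.50340568 21.05877782] M [-0.16976422  0.95332325 -0.02013181] [[306.60244348 262.11865402]]
```

View pics/e9.png

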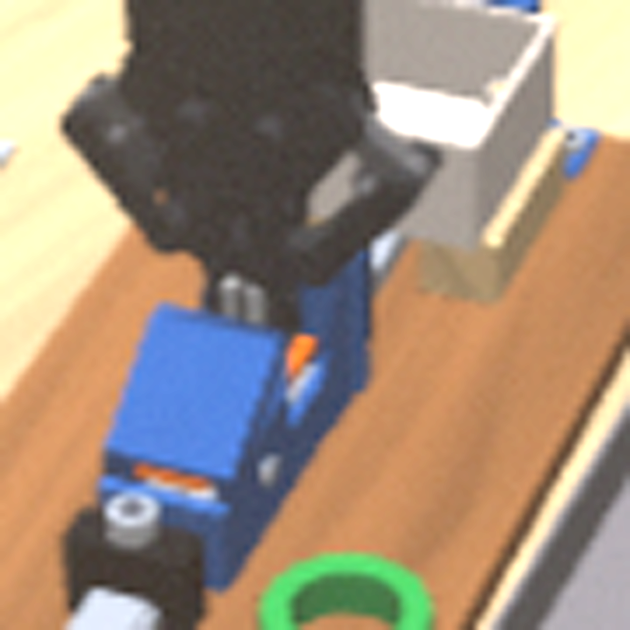

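Call:
{"api": "apply_moves", "payload": {"commands": [[0, 0, 0, 2, 0, 0, 0], [0, 0, 0, 4, 0, 0, 0], [0, 0, 0, 6, 0, 0, 0], [0, 0, 0, 8, 0, 0, 0], [0, 0, 0, 10, 0, 0, 0], [0, 0, 0, 10, 0, 0, 0]]}}

```text
clock: 10.8
tcp_pos: [0.5337, -0.0124, 0.0287]
orientation: [1.019, 1.319, -1.016]
contact_force: [-5.0, 0.2, 21.7]
grip_width: -0.0001
```

```bash
python3 z.py f1
```

```text
10.85 [ 0.53373502 -0.01237959  0.02870731] jaw0 xy [ 0.0037 -0.1113] F [-5.13285728  0.46110924 21.7782596 ] M [ 0.04948145  1.0076428  -0.00147501] [[305.05941316 264.50955778]]
```

View pics/f1.png

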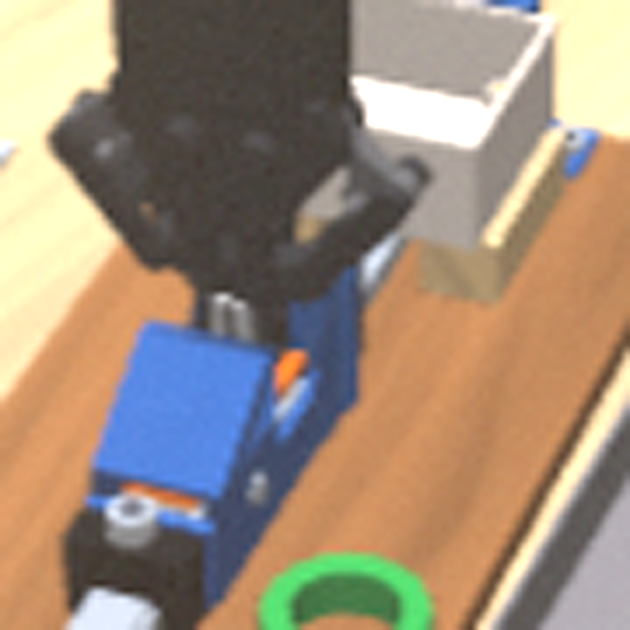

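Call:
{"api": "apply_moves", "payload": {"commands": [[0, 0, 0, 2, 0, 0, 0], [0, 0, 0, 4, 0, 0, 0], [0, 0, 0, 6, 0, 0, 0], [0, 0, 0, 6, 0, 0, 0]]}}

```text
clock: 11.25
tcp_pos: [0.5342, -0.014, 0.0287]
orientation: [1.019, 1.325, -1.013]
contact_force: [-7.9, 10.8, 26.9]
grip_width: 0.0002
```

```bash
python3 z.py f2
```

```text
11.3 [ 0.53410458 -0.01395745  0.02864423] jaw0 xy [ 0.0037 -0.1129] F [-8.78435366 10.1857435  26.50738055] M [ 2.25577766  1.84673046 -0.02334404] [[304.78055034 264.93254654]]
```

View pics/f2.png

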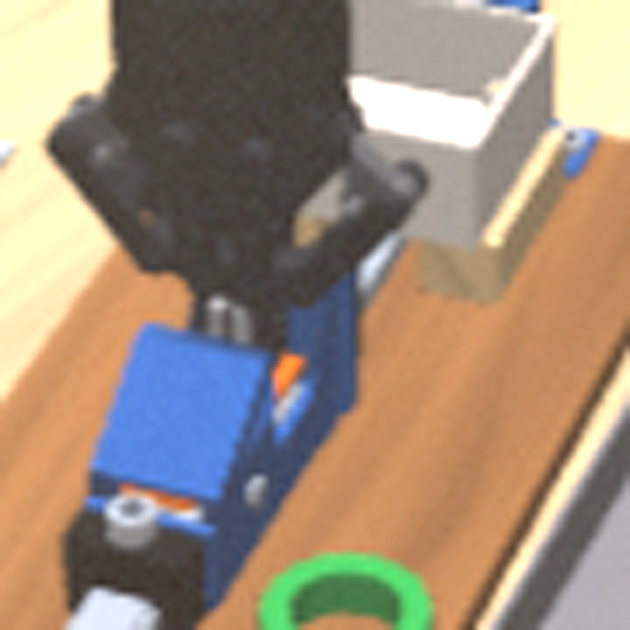

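The tool stalled and the force along the bar rose to about 10 N. I'll push a little more to confirm that this is the collar.

Call:
{"api": "apply_moves", "payload": {"commands": [[0, 0, 0, 3, 0, 0, 0], [0, 0, 0, 6, 0, 0, 0], [0, 0, 0, 8, 0, 0, 0], [0, 0, 0, 8, 0, 0, 0], [0, 0, 0, 8, 0, 0, 0]]}}

```text
clock: 11.8
tcp_pos: [0.5361, -0.0185, 0.0287]
orientation: [1.019, 1.328, -1.01]
contact_force: [-8.8, 17.7, 28.7]
grip_width: -0.0003
```

```bash
python3 z.py f3; python3 - <<'E'
import cv2
from bench import grab_frame
g=grab_frame("top")["pixels"][180:325,205:415,::-1]
cv2.imwrite("pics/f3t.png",cv2.convertScaleAbs(cv2.resize(g,None,fx=3.8,fy=3.8,interpolation=cv2.INTER_CUBIC),alpha=1.6))
E
```

```text
11.85 [ 0.53612087 -0.01845769  0.02872413] jaw0 xy [ 0.0045 -0.1177] F [-10.04846017  18.19227162  28.59963157] M [ 3.77048938  2.00797986 -0.04626126] [[304.306524   266.20513597]]
```

View pics/f3.png

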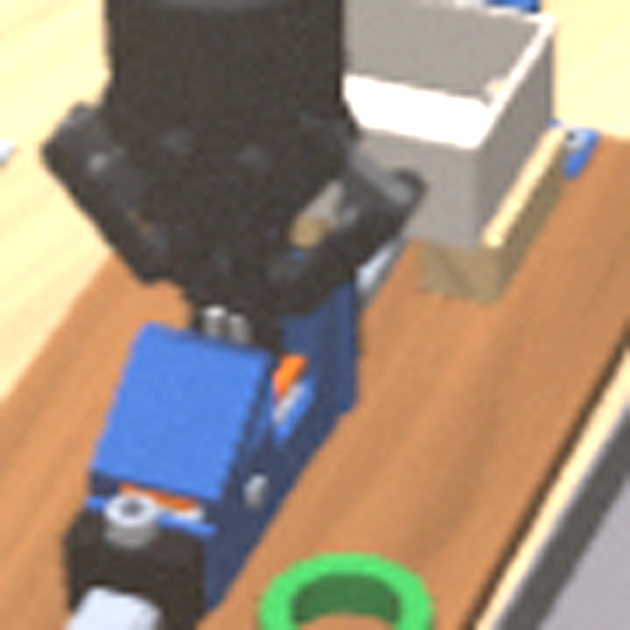

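View pics/f3t.png

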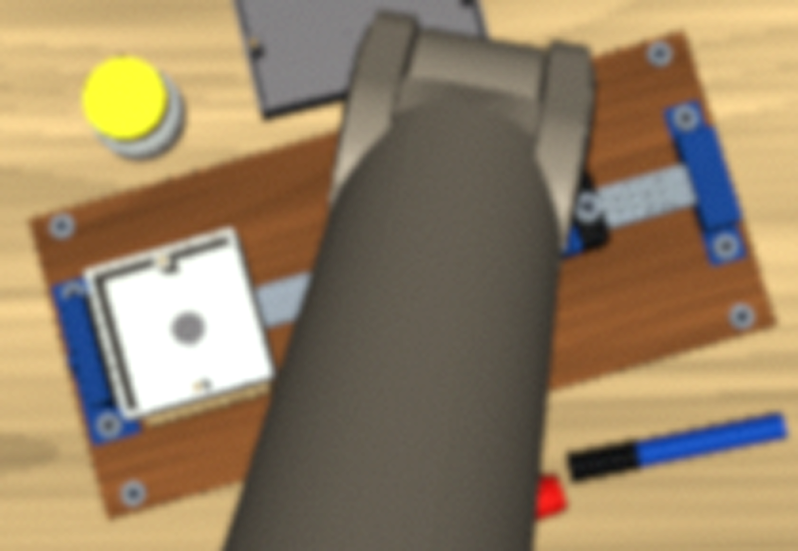

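The fingers slid a few mm on the pad while the jaw stayed put (f2 and f3 match), and in the top view the jaw heel meets the collar. Lifting straight up lets the remaining push hold the jaw on the collar while the release springs up.

Call:
{"api": "apply_moves", "payload": {"commands": [[0, -4, 0, 0, 0, 0, 0], [0, -8, 0, 0, 0, 0, 0], [0, -12, 0, 0, 0, 0, 0], [0, -16, 0, 0, 0, 0, 0], [0, -24, 0, -5, 0, 0, 0], [0, -40, 0, -5, 0, 0, 0], [0, -60, 0, -5, 0, 0, 0], [0, -85, 0, -5, 0, 0, 0], [0, -120, 0, -5, 0, 0, 0], [0, -150, 0, -5, 0, 0, 0], [0, -150, 0, -5, 0, 0, 0]]}}

```text
clock: 13.0
tcp_pos: [0.5378, -0.0215, 0.1809]
orientation: [1.021, 1.314, -1.013]
contact_force: [0.5, -0.9, -0.5]
grip_width: 0.0003
```

```bash
python3 z.py g1
```

```text
13.05 [ 0.53646256 -0.02119229  0.17876968] jaw0 xy [ 0.0041 -0.1205] F [-0.6787978   0.09092374 -0.22825625] M [-0.01090888  0.03745125  0.01655364] [[301.72082368 213.66938082]]
```

View pics/g1.png

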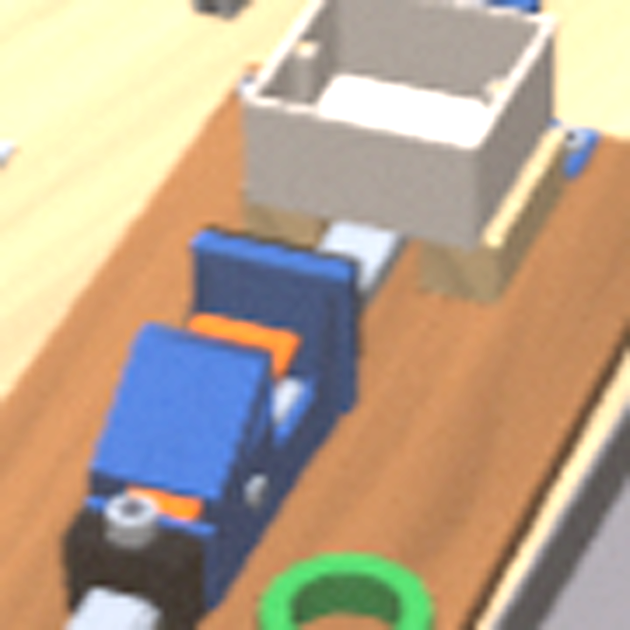

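The release is up and the jaw is unchanged. I'll move the arm aside to check the gap from above.

Call:
{"api": "apply_moves", "payload": {"commands": [[0, -10, 0, -40, 0, 0, 0], [0, -20, 0, -80, 0, 0, 0], [0, -20, 0, -120, 0, 0, 0], [0, -20, 0, -160, 0, 0, 0], [0, -20, 0, -200, 0, 0, 0], [0, -20, 0, -240, 0, 0, 0], [0, -20, 0, -270, 0, 0, 0], [0, -20, 0, -270, 0, 0, 0], [0, -20, 0, -270, 0, 0, 0]]}}

```text
clock: 13.95
tcp_pos: [0.4655, 0.2402, 0.1956]
orientation: [1.014, 1.321, -1.018]
contact_force: [0.4, -0.9, -0.9]
grip_width: 0.0
```

```bash
python3 z.py g2; python3 - <<'E'
import cv2
from bench import grab_frame
g=grab_frame("top")["pixels"][180:325,205:415,::-1]
cv2.imwrite("pics/g3t.png",cv2.convertScaleAbs(cv2.resize(g,None,fx=3.8,fy=3.8,interpolation=cv2.INTER_CUBIC),alpha=1.6))
E
```

```text
14.0 [0.46596042 0.23924465 0.19589495] jaw0 xy [0.0024 0.1493] F [-0.59876454 -0.53343017 -0.54036319] M [-0.0282541  -0.01299989  0.02825577] [[342.08927661 151.4739284 ]]
```

View pics/g3t.png

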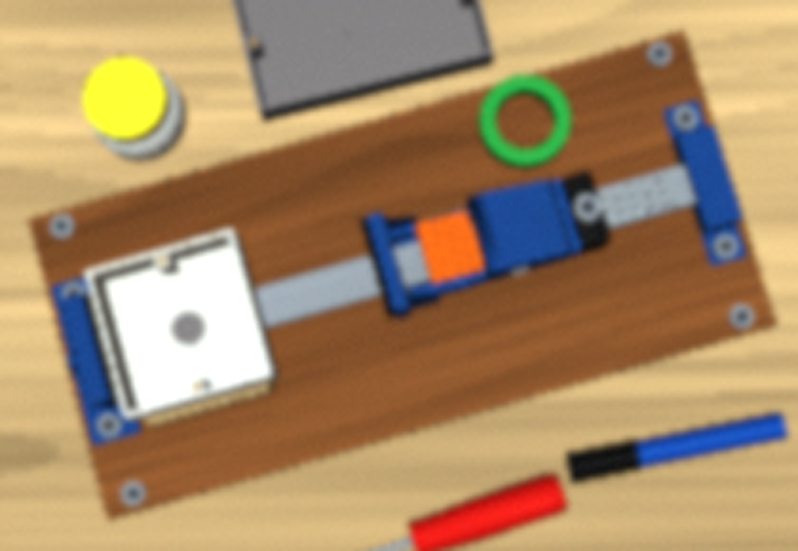

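The jaw heel sits flush against the collar at about zoom pixel (580,245). The box, tape and other parts haven't moved. Handing in.

```bash
python3 -c "
from bench import r
print(r.hand_in())"
```

```text
the job is handed in; nothing more can be done
None
```

The clamp is open and the job was handed in at about 14 s of the 35 s; no verdict is reported. I pressed the orange release down to its stop (about 13 N, then about 22 N while pushing). Keeping it down, I pushed the jaw back until it stalled with 18 N along the bar. I then lifted the fingers straight out.

**Last checks:** the top picture shows the jaw heel flush against the collar. In the scene picture the release has sprung up, and the jaw stands where it stalled. The box, tape, jar and marker look unmoved, as do the visible parts of the double box and screwdriver. I did not look again at the carton or parts tray; the arm stayed high near the carton and never went near the tray. The fingers touch nothing.

**What disagreed:**
- **Fingertip height:** the fingertips sat about 20–34 mm higher in the scene picture than the reported TCP. I settled this by going down in small steps until the fingers touched the pad.
- **Push on the horn:** the force along the bar was smaller than expected for most of the push. Friction on the pad seems to have moved the jaw as much as the horn did. After the jaw stalled, the fingers slid about 5 mm further on the pad.

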